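Silence the pill-bottle dock and open the safety cap

ROBOT

A 7-joint arm with a two-finger parallel gripper is mounted at the origin on the work surface. World frame = base frame: x ahead of the robot, y to its left, z up, the work surface at z = 0. Lengths are in m, angles in degrees, forces in N, time in s.
With the tool pointing down it reaches from about 0.425 to 0.875 m from the base axis. Payload 4.7 kg.
Tool frame: the origin (TCP) lies at the very end of the fingers, on their centre line; the grasp point (between the pads) lies 19 mm behind it; z points along the fingers, y is the line along which they close (so a half turn about z gives the same grasp; the last joint's range is limited). The gripper opens to 87 mm and grips with 3 to 60 N. Pads are 19 mm wide; open, the fingers measure 117 mm over their backs; the gripper's body (75 mm by 190 mm) begins 51 mm behind the grasp point.
Start: joints at [69.047, 18.392, -4.016, 83.108, 1.295, 78.541, -3.26], TCP at [0.241, -0.604, 0.223] pointing down, gripper open.
Joint ranges: [-163.93, 163.93], [-17.29, 119.83], [-79.2, 71.16], [3.27, 140.29], [-89.18, 269.18], [5.43, 117.66], [-154.24, 154.24]. Speed limits (degrees/s): [147.25, 147.25, 180, 180, 180, 180, 180].

INTERFACE

Orientations are given as [roll, pitch, yaw] about the fixed x, y, z axes, in that order (R = Rz(yaw) Ry(pitch) Rx(roll)).
In Python, from cell import get_obs, read_camera, sign_off, silhouettes gives the robot as it stands.
- The arm moves only by the tool play_rows, never from a script. Its argument "steps" is a list that holds one entry, the list of rows, each a list of 7 numbers: the shift along the tool's x, y, z in m, then the turn, a rotation vector about the tool's x, y, z in rad, then the finger opening in m, from 0 to 0.087. A call has 1 to 12 rows; each row shifts and turns the commanded pose from where the row before left it, along the tool's axes as they then stand; what a row does not reach is not made up. A row lasts 1/10 s, in which the tool goes at most 50 mm and 8.59 degrees, less where a joint would pass 70% of its speed; a pose out of reach is approached as far as the arm can. A call is refused whole if a number of a shift passes 0.05 or a number of a turn 0.15, either way. A call with a gripper value outside its range is refused whole. The fingers move at their own pace and stop on an object; "force" is the grip in N (left out, the last holds). Time passes only in rows, so rows that do not move let the fingers close. It gives the time, the measured TCP pose, the force, the opening and the grip force at its end, in the units of the state.
- get_obs(): the state, without advancing time (a new reading comes with each control period).
- read_camera(name): name is "scene" or "side" or "wrist"; returns a dict with "frame" (400x640x3 uint8, red, green, blue), "intrinsics" (3x3 intrinsics, pixels), "k1" (the pictures are not rectified: a ray, as slopes to the right and down, at radius r is drawn at 1 + k1 r^2 times it, then the intrinsics apply), "view" (4x4, takes a point from world to camera coordinates). Camera axes: x right, y up, looking along -z (the intrinsics and any distortion apply to the point x, -y, -z); pixel columns grow to the right and rows downward; lengths in m; the calibration is good to about 2 mm. A picture is of the moment at which its call begins. There is no depth.
- sign_off(): hands the job in; it is judged then, once.
Trained networks look in the newest picture that a camera, given by its name, has taken for a name from the list of things; names that differ only in an ending like _2 or _b are one class to them, and where a whole thing is asked for, a point or a joint stands for the part that bears it (a point fixed in the world has none). Each returns a list of dicts, best first, with "p" (0 to 1); they miss things now and then, are a little off and sometimes report something else, mostly with a low value. They report only what shows in the picture. A call takes as long as a camera call. They do not tell look-alikes from the thing itself.
- silhouettes(camera, name): "pixels" (400x640 bool, what is visible of it) and "extent" ([left, top, right, bottom] in pixels, round what is visible of it).
The state is a dict: "time_s": time; "qpos": joint angles; "joint_velocities": joint speeds; "effort": joint torques, N m; "tool_pos": TCP position; "tool_rot": TCP orientation; "force": force on the tool from outside, world axes, zero at the start; "wrist_torque": the same for the moment, N m; "grip_width": finger opening in m; "grasp_force": force on a finger pad.
Only numpy, scipy, OpenCV 4.12 (cv2) and the standard library are available. Lean on these libraries where they do the work, as an engineer would, in place of code of your own. Each camera call takes 0.05 s, during which the arm holds its last target. There are 200 camera calls.

TASK

Use the stylus from the wooden stand to press the red recessed reset button of the medicine dock fully down, then put the stylus back upright in its stand. Then push the bottle's safety cap down, turn it anticlockwise while pressing until it comes free, and lift it off; finish still gripping the cap, held still and level straight above the bottle with its rim about 8 cm over the top of the neck. Leave the other things on the shelf where they are.

Things in the scene. Friction and masses are not known exactly. Their poses are not given: they have to be found in the camera images.
- dock: Blue dose-reminder dock, fixed, 90 mm (its x) by 200 mm (its y) by 30 mm high; origin at the centre of its underside. An amber medicine bottle, 60 mm in diameter, is locked fast in it, axis vertical at dock y = +50 mm; the red button is at dock y = -52.5 mm. On the bottle's shoulder a red dot (towards dock +x) marks locked, a green dot 69 degrees anticlockwise of it marks open.
- button_mouth (a point): Centre of the mouth of the button's recess, level with the dock's top (30 mm high): a vertical hole 16 mm in diameter. The red button, 14 mm in diameter, lies 6 mm below the mouth.
- button (a joint): Travel of the red spring button, m: 0 up, 0.004 fully down; it needs 1.4 N to start and 4.2 N fully down, and springs back.
- stand: Wooden block, fixed, 70 x 70 x 60 mm high, with the stylus hole in the middle of its top; origin at the centre of its underside.
- stand_hole (a point): Centre of the mouth of the stand's vertical hole, 60 mm high: 14 mm in diameter, 50 mm deep (floor 10 mm above the shelf), mouth bevelled by 2 mm.
- stylus: Loose round steel stylus with a blue sleeve, 130 mm long, 10 mm in diameter, the lowest 10 mm narrowed to a flat tip of 6 mm; 30 g. It starts upright in the stand's hole, tip on the hole's floor. Origin at the tip; its z points from the tip along it to the blunt end.
- stylus_grip (a point): Point on the stylus's axis 90 mm from its tip: a good place to grip from above (40 mm of stylus stand above it).
- cap: Loose white ribbed push-and-turn cap, 48 mm outer diameter, 26 mm high, 30 g, open below; origin at the centre of its lower rim, z up; a red bar on its top points along its x. It starts locked on the bottle, its x along the dock's x, lower rim 103 mm above the shelf and 8 mm above the bottle's shoulder. Two lugs inside, at its +x and -x, are caught in notches under the neck's flanges.
- neck_top (a point): Centre of the top of the bottle's neck, 115 mm above the shelf, on the bottle's axis; neck 26 mm in diameter, flanges 38 mm. The pressed cap turns anticlockwise seen from above (clockwise is blocked); from 45 to 130 degrees of turn it is free to come straight up, about 75 degrees is best.
- seal (a joint): Travel, m, of the white spring disc in the bottle's mouth that pushes the cap up (4 N at rest, 8 N at 6 mm down): 0 with the cap locked, 0.006 with it pressed 6 mm down, -0.004 with it off. The cap can turn only when 4 mm or more down and bottoms at 8 mm: hold it 5 to 7 mm down while turning.
- pot: Brown lidded onggi pot, 144 mm in diameter, 140 mm high; origin at the centre of its underside. Bystander.
- tub_a: Banchan tub with yellow clip lid, 96 x 142 x 62 mm high; origin at the centre of its underside. Bystander.
- tub_b: Second such tub. Bystander.
- saucer: White porcelain saucer, 120 mm in diameter, 16 mm high; origin at the centre of its underside. Bystander.
- spoon: Stainless spoon lying on the shelf, 190 mm long along its x; origin under it. Bystander.
- cup: Blue ceramic cup, 70 mm in diameter, 75 mm high; origin at the centre of its underside. Bystander.
Things that resemble listed ones, but are neither listed nor needed, are in the scene too. Of the things like the cap, leave any that is yellow; of the rest the smaller one is meant. What is shaped like the stand but pink is not meant.

How it is judged:
By the outcome, as a careful person would: the job done as asked, in the order asked, and still so for the second after the job is handed in, while the arm keeps its last pose, push and grip.
It also fails if it takes over 64 s, if anything falls off the work surface, if the arm or the gripper's body presses on something with over 40 N, if the wrist force passes 120 N, or if a joint passes its speed limit or range.

## Working session

There is one attempt and no reset: what is moved stays moved. The work goes in short steps, Python scripts to look and compute and a tool call to move; the robot and the scene stay as the last step left them, time stands still between calls to the robot, and variables do not carry over. Pictures are saved under pics/ and viewed, at most 10 in all, crops included, and the job is handed in when it is done.

Besides the shell and the picture viewer there is one more tool, called after "Request:" as name([rows], argument=value, ...), one row to a line, values as JSON. play_rows: Moves the arm, as the interface text tells. Its arguments: {"type":"object","properties":{"steps":{"type":"array","items":{"type":"array","items":{"type":"array","items":{"type":"number"}}}},"force":{"type":"number"}},"required":["steps"]}

```bash
mkdir -p pics
cat > h.py <<'E'
import numpy as np, cv2
from cell import get_obs, read_camera, sign_off, silhouettes
def save(c,fn): cv2.imwrite('pics/'+fn,c['frame'][:,:,::-1])
def proj(c,P):
    P=np.atleast_2d(P); q=(c['view']@np.c_[P,np.ones(len(P))].T).T
    s=np.c_[q[:,0],-q[:,1]]/-q[:,2:3]; r2=(s**2).sum(1,keepdims=True)
    s=s*(1+c['k1']*r2); K=np.array(c['intrinsics']); return s@K[:2,:2].T+K[:2,2]
def ray(c,uv):
    K=np.array(c['intrinsics']); d=np.linalg.solve(K[:2,:2],np.array(uv,float)-K[:2,2]); s=d.copy()
    for _ in range(30): s=d/(1+c['k1']*(s@s))
    V=np.array(c['view']); R=V[:3,:3]; return -R.T@V[:3,3], R.T@np.array([s[0],-s[1],-1])
def onz(c,uv,z):
    o,d=ray(c,uv); return (o+d*(z-o[2])/d[2])
def sil(cam,name):
    r=silhouettes(cam,name)
    for x in r:
        ys,xs=np.nonzero(x['pixels']); x['c']=(xs.mean(),ys.mean()) if len(xs) else None
    return r
E
python3 - <<'E'
from h import *
cs={n:read_camera(n) for n in('scene','side')}
for n,c in cs.items():
    save(c,n+'0.png'); V=c['view']; print(n,(-V[:3,:3].T@V[:3,3]).round(3),c['k1'],c['intrinsics'][0][0])
    for t in('dock','stand','stylus','cap','button'):
        for x in sil(n,t): print(t,round(x['p'],2),np.round(x['c']),x['extent'])
print(get_obs())
E
```

```text
scene [1.202 0.306 1.004] -0.057909090147255704 386.3539829556269
dock 0.94 [262. 182.] [233.1, 162.1, 295.5, 202.5]
stand 0.95 [370. 183.] [357.7, 168.4, 386.3, 198.8]
stand 0.67 [353. 213.] [336.0, 194.6, 370.7, 231.1]
stylus 0.59 [354. 199.] [352.5, 191.1, 354.7, 206.1]
cap 0.7 [317. 192.] [308.7, 182.6, 326.6, 200.4]
cap 0.61 [293. 159.] [283.1, 149.3, 304.9, 171.9]
cap 0.59 [273. 164.] [264.1, 153.8, 284.3, 173.1]
side [0.41  0.885 0.831] -0.05153324183929999 434.80304895787833
dock 0.73 [345. 186.] [331.6, 160.6, 361.1, 203.2]
stand 0.84 [377. 260.] [357.7, 240.8, 398.1, 280.1]
stand 0.61 [325. 250.] [305.2, 227.9, 347.6, 272.1]
stylus 0.67 [389. 151.] [370.0, 140.5, 403.0, 163.7]
cap 0.92 [386. 195.] [372.7, 181.5, 399.6, 206.0]
cap 0.7 [348. 221.] [342.4, 212.9, 356.7, 229.0]
cap 0.48 [347. 164.] [337.7, 156.6, 354.4, 172.1]
{'time_s': 0.6, 'qpos': array([69.04507444, 18.38874378, -4.01966214, 83.10535959,  1.29620575,
       78.54128536, -3.26159362]), 'joint_velocities': array([-0.10612431,  0.05022417, -0.0936952 ,  0.03994499, -0.03601199,
        0.07795613, -0.06667808]), 'effort': array([-3.09570178e-04, -4.90792644e+01, -4.02880423e-01, -3.12609386e+01,
       -6.36366871e-02,  3.38946562e-02,  3.60501031e-05]), 'tool_pos': array([ 0.24101309, -0.60370611,  0.22264232]), 'tool_rot': array([1.79990176e+02, 2.73807118e-03, 2.17656989e+01]), 'force': array([1.07489327, 0.15874137, 0.25190815]), 'wrist_torque': array([-0.02079277, -0.02943056, -0.00349569]), 'grasp_force': 0.0, 'grip_width': 0.08668677886897673}
```

View pics/scene0.png

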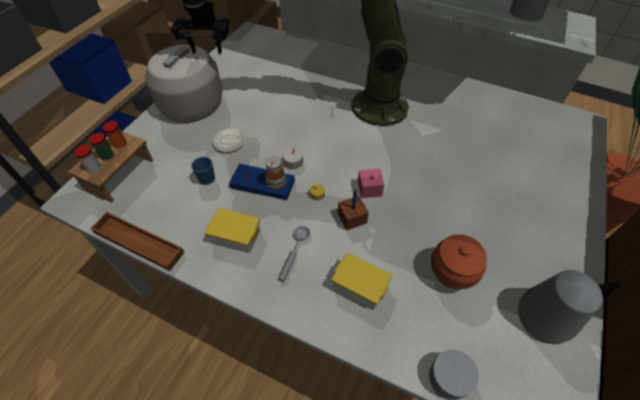

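View pics/side0.png

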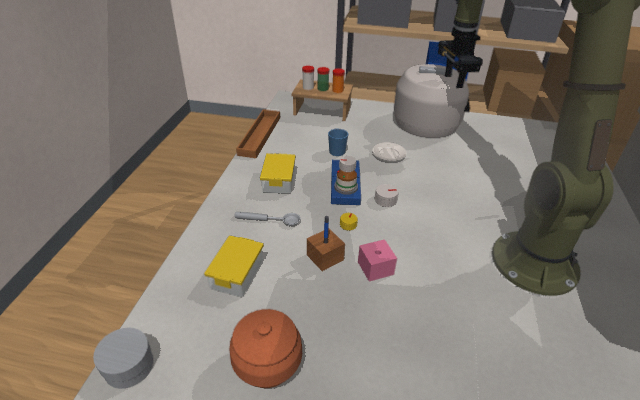

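The scene picture shows the brown stand with the blue stylus at (353,213), the pink decoy stand at (370,183), the dock at (262,182) with the capped bottle at (273,164), the loose larger white cap at (293,159) and the yellow one at (317,192). In the side picture the stand is at (325,250), the bottle cap at (347,164) and the decoys at (386,195) and (348,221).

```bash
cat >> h.py <<'E'
from scipy.optimize import least_squares
def tri(cs,uvs):
    A=[];b=[]
    for c,uv in zip(cs,uvs):
        o,d=ray(c,uv); d=d/np.linalg.norm(d); M=np.eye(3)-np.outer(d,d); A.append(M); b.append(M@o)
    A=np.vstack(A); b=np.hstack(b); x=np.linalg.lstsq(A,b,rcond=None)[0]; return x, np.linalg.norm(A@x-b)
def box(p,sx,sy,h,z0=0):
    c,s=np.cos(p[2]),np.sin(p[2])
    return np.array([[p[0]+c*a-s*b,p[1]+s*a+c*b,z] for z in(z0,h) for a in(-sx/2,sx/2) for b in(-sy/2,sy/2)])
E
python3 - <<'E'
from h import *
C={n:read_camera(n) for n in('scene','side')}; c1,c2=C['scene'],C['side']
near=lambda cam,nm,uv:min(sil(cam,nm),key=lambda x:np.hypot(x['c'][0]-uv[0],x['c'][1]-uv[1]))
print('cap',tri([c1,c2],[near('scene','cap',(273,164))['c'],near('side','cap',(347,164))['c']]))
S=[near('scene','stand',(353,213)),near('side','stand',(325,250))]
D=[near('scene','dock',(262,182)),near('side','dock',(345,186))]
print('stand',tri([c1,c2],[s['c'] for s in S]))
def fit(ms,sx,sy,h,p0,yaws):
    # IoU-like fit of box hull to masks, ignoring pixels hidden (weighted)
    from scipy.optimize import minimize
    def cost(p):
        t=0
        for c,m in zip((c1,c2),ms):
            im=np.zeros((1600,2560),np.uint8); hull=cv2.convexHull((proj(c,box(p,sx,sy,h))*4+1.5).round().astype(np.int32))
            cv2.fillConvexPoly(im,hull,1); im=cv2.resize(im.astype(np.float32),(640,400),interpolation=cv2.INTER_AREA)
            t+=np.abs(im-m['pixels']).sum()
        return t
    return min((minimize(cost,[*p0,y],method='Nelder-Mead',options=dict(initial_simplex=[[*p0,y],[p0[0]+.02,p0[1],y],[p0[0],p0[1]+.02,y],[*p0,y+.3]])) for y in yaws),key=lambda r:r.fun)
p=tri([c1,c2],[s['c'] for s in S])[0][:2]; r=fit(S,.07,.07,.06,p,[0,.4,.8,1.2]); print('stand',r.x,np.degrees(r.x[2]),r.fun)
p=tri([c1,c2],[s['c'] for s in D])[0][:2]; r=fit(D,.09,.2,.03,p,[0,.5,1,1.5,2,2.5]); print('dock',r.x,np.degrees(r.x[2]),r.fun)
print('table',onz(c1,(262,182),0.03),onz(c2,(326,218),.14),onz(c2,(348,221),.02),onz(c2,(386,195),.02))
w=read_camera('wrist'); o=get_obs(); V=w['view']
from scipy.spatial.transform import Rotation as R
T=R.from_euler('xyz',o['tool_rot'],degrees=True).as_matrix()
print('wristcam in tool',T.T@(-V[:3,:3].T@V[:3,3]-o['tool_pos']),'axis',T.T@V[:3,:3].T,w['intrinsics'],w['k1'])
E
```

```text
cap (array([ 0.53774517, -0.16824429,  0.1160478 ]), np.float64(0.0011392373727701682))
stand (array([0.54585388, 0.1044314 , 0.02540005]), np.float64(0.0009856352262477114))
stand [0.54585426 0.10521699 0.81467516] 46.67744852769943 205.625
dock [ 0.54707221 -0.21678164  0.18451177] 10.571745621486944 348.25
table [ 0.55906701 -0.20908068  0.03      ] [0.5458326  0.11102392 0.14      ] [ 0.50684611 -0.0251435   0.02      ] [ 0.41341813 -0.16839832  0.02      ]
wristcam in tool [ 0.07660588  0.00019735 -0.16269802] axis [[ 9.72137281e-04  9.60079704e-01  2.79724895e-01]
 [ 9.99999449e-01 -1.04430611e-03  1.08965462e-04]
 [ 3.96733944e-04  2.79724634e-01 -9.60080190e-01]] [[318.15151176   0.         321.95985417]
 [  0.         318.15151176 195.02505328]
 [  0.           0.           1.        ]] -0.004654255809657881
```

Request:
play_rows([
  [[0,0,-0.01,0,0,-0.137,0.087],[0,0,-0.01,0,0,-0.137,0.087],[0,0,-0.01,0,0,-0.137,0.087],[0,0,-0.01,0,0,-0.137,0.087],[0,0,-0.01,0,0,-0.137,0.087],[0,0,-0.01,0,0,-0.137,0.087],[0,0,-0.01,0,0,-0.137,0.087],[0,0,-0.01,0,0,-0.137,0.087],[0,0,0,0,0,-0.137,0.087],[0,0,0,0,0,-0.137,0.087],[0,0,0,0,0,0,0.087]],
])

```text
time_s: 2.15
tool_pos: [0.2409, -0.6037, 0.3026]
tool_rot: [180.0, 0.0, 100.3]
force: [-0.0, -0.6, 0.1]
grip_width: 0.0869
grasp_force: 0.0
```

Request:
play_rows([
  [[0.027,0.031,0,0,0,0,0.087],[0.027,0.031,0,0,0,0,0.087],[0.027,0.031,0,0,0,0,0.087],[0.027,0.031,0,0,0,0,0.087],[0.027,0.031,0,0,0,0,0.087],[0.027,0.031,0,0,0,0,0.087],[0.027,0.031,0,0,0,0,0.087],[0.027,0.031,0,0,0,0,0.087],[0.027,0.031,0,0,0,0,0.087],[0.027,0.031,0,0,0,0,0.087],[0.027,0.031,0,0,0,0,0.087],[0.027,0.031,0,0,0,0,0.087]],
])

```text
time_s: 3.35
tool_pos: [0.5501, -0.2173, 0.3027]
tool_rot: [180.0, 0.0, 100.0]
force: [0.2, -0.3, -0.1]
grip_width: 0.0868
grasp_force: 0.0
```

Request:
play_rows([
  [[0,0,0,0,0,0,0.087],[0,0,0,0,0,0,0.087],[0,0,0,0,0,0,0.087]],
])

```text
time_s: 3.65
tool_pos: [0.5486, -0.22, 0.3024]
tool_rot: [-180.0, 0.0, 100.1]
force: [-0.0, -0.0, 0.1]
grip_width: 0.087
grasp_force: 0.0
```

Run:
```python
from h import *
w=read_camera('wrist'); save(w,'w1.png')
for t,z in(('dock',.03),('cap',.129),('button',.024),('stand',.06),('stylus',.14)):
    for x in sil('wrist',t):
        print(t,round(x['p'],2),np.round(x['c'],1),np.round(x['extent']),onz(w,x['c'],z).round(4))
o=get_obs(); print(o['tool_pos'],o['tool_rot'],o['qpos'])
```

```text
dock 0.92 [319.5 160. ] [286.  82. 353. 229.] [ 0.5449 -0.2204  0.03  ]
dock 0.25 [488.9  17.8] [421.   0. 572.  38.] [ 0.7189 -0.0103  0.03  ]
cap 0.65 [228.4 107.2] [198.  83. 257. 136.] [ 0.4419 -0.1661  0.129 ]
cap 0.65 [314.   14.5] [295.   0. 335.  35.] [ 0.5135 -0.0674  0.129 ]
cap 0.6 [318.6 127.4] [294. 103. 344. 152.] [ 0.5359 -0.1698  0.129 ]
button 0.52 [319.3 195. ] [319. 189. 325. 202.] [ 0.5535 -0.2718  0.024 ]
[ 0.54892407 -0.21949342  0.30260278] [-1.79996366e+02  1.80137941e-02  1.00149772e+02] [ 46.43114926  12.03170742 -32.15375856  83.65695683   6.40183492
  86.13421095  24.56487786]
```

View pics/w1.png

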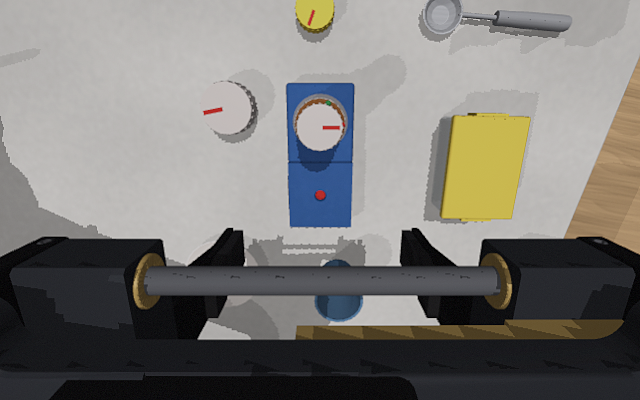

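Run:
```python
from h import *
w=read_camera('wrist'); f=w['frame'].astype(int); r,g,b=f[...,0],f[...,1],f[...,2]
H=cv2.cvtColor(w['frame'],cv2.COLOR_RGB2HSV)
red=(r>120)&(r>2.2*g)&(r>2.2*b)
n,l,st,ce=cv2.connectedComponentsWithStats(red.astype(np.uint8))
for i in range(1,n):
    if st[i,4]>8: print('red',st[i],ce[i],onz(w,ce[i],.024).round(4),onz(w,ce[i],.129).round(4))
blue=(b>1.6*r)&(b>60); blue[230:]=0
ys,xs=np.nonzero(blue)
hull=cv2.convexHull(np.c_[xs,ys].astype(np.float32)); pts=hull[:,0]
P=np.array([onz(w,p,.03)[:2] for p in pts],np.float32)
R=cv2.minAreaRect(P*1000); print('dock',R)
wh=(f.min(2)>140)&(f.max(2)-f.min(2)<40); m=np.zeros_like(wh); m[95:160,285:355]=1
for x in sil('wrist','cap'):
    if 290<x['c'][0]<350 and x['c'][1]>80:
        t=(wh|red)&x['pixels']; yy,xx=np.nonzero(t); print('top',xx.min(),xx.max(),yy.min(),yy.max())
        h=cv2.convexHull(np.c_[xx,yy].astype(np.float32))[:,0]; Q=np.array([onz(w,p,.129)[:2] for p in h],np.float32)
        print(cv2.minEnclosingCircle(Q*1000))
```

```text
red [308  11   6  15  32] [310.53125  17.8125 ] [ 0.5032 -0.047   0.024 ] [ 0.5109 -0.0702  0.129 ]
red [203 108  19   7  64] [212.28125  110.734375] [ 0.3921 -0.1807  0.024 ] [ 0.4262 -0.172   0.129 ]
red [342 123   3   4   9] [342.88888889 124.33333333] [ 0.5681 -0.1672  0.024 ] [ 0.5604 -0.1617  0.129 ]
red [323 127  16   3  48] [330.5 128. ] [ 0.5525 -0.175   0.024 ] [ 0.5485 -0.1677  0.129 ]
red [315 191  10   9  71] [319.56338028 195.02816901] [ 0.5545 -0.2712  0.024 ] [ 0.55  -0.241  0.129]
dock ((544.953857421875, -219.13543701171875), (89.25645446777344, 196.9675750732422), 10.20252513885498)
top 296 342 105 150
((536.2728271484375, -169.38406372070312), 24.233909606933594)
```

Request:
play_rows([
  [[0.032,0.0055,0.005,0,0,0,0.087],[0.032,0.0055,0.005,0,0,0,0.087],[0.032,0.0055,0.005,0,0,0,0.087],[0.032,0.0055,0.005,0,0,0,0.087],[0.032,0.0055,0.005,0,0,0,0.087],[0.032,0.0055,0.005,0,0,0,0.087],[0.032,0.0055,0.005,0,0,0,0.087],[0.032,0.0055,0.005,0,0,0,0.087],[0.032,0.0055,0.005,0,0,0,0.087],[0.032,0.0055,0.005,0,0,0,0.087],[0,0,0,0,0,0,0.087],[0,0,0,0,0,0,0.087]],
])

```text
time_s: 5.25
tool_pos: [0.5463, 0.1066, 0.2525]
tool_rot: [-180.0, 0.0, 100.4]
force: [0.2, -0.8, -0.8]
grip_width: 0.0868
grasp_force: 0.0
```

Run:
```python
from h import *
w=read_camera('wrist'); save(w,'w2.png')
for t,z in(('stand',.06),('stylus',.14)):
    for x in sil('wrist',t):
        print(t,round(x['p'],2),np.round(x['c'],1),np.round(x['extent']),onz(w,x['c'],z).round(4))
o=get_obs(); print(o['tool_pos'],o['tool_rot'],o['qpos'][6])
```

```text
stand 0.68 [209.8 143.4] [164. 108. 253. 187.] [0.4177 0.1163 0.06  ]
stand 0.59 [320.  171.1] [278. 128. 364. 217.] [0.5437 0.1076 0.06  ]
stylus 0.54 [278.5 321.8] [254. 306. 313. 337.] [ 0.5277 -0.0374  0.14  ]
[0.54686982 0.10425454 0.25259035] [1.79997739e+02 4.79631248e-02 1.00106069e+02] -8.958255391832434
```

View pics/w2.png

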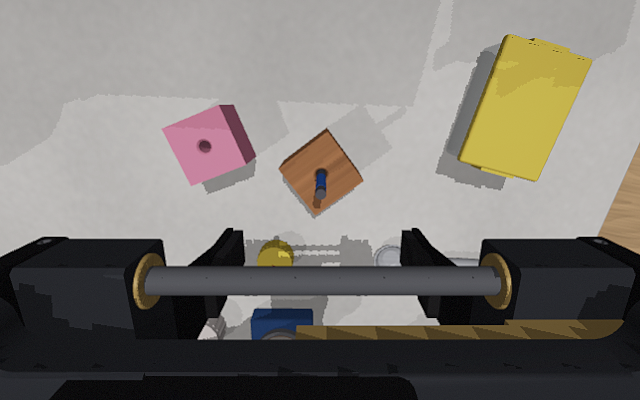

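Run:
```python
from h import *
w=read_camera('wrist'); f=w['frame'].astype(int); r,g,b=f[...,0],f[...,1],f[...,2]
o=get_obs(); print(o['tool_pos'])
br=(r>1.35*b)&(r>60)&(r<220)&(r>1.2*g); br[:120]=0; br[225:]=0; br[:,:270]=0; br[:,370:]=0
ys,xs=np.nonzero(br); h=cv2.convexHull(np.c_[xs,ys].astype(np.float32))[:,0]
print(cv2.minAreaRect(np.array([onz(w,p,.06)[:2]*1000 for p in h],np.float32)))
print('hole',onz(w,(321,174),.06),'top',onz(w,(320,195),.14),'mid',onz(w,(320,185),.10))
for y in range(166,204,2):
    row=f[y,308:334]; d=row.sum(1); print(y,[int(v) for v in d][::1])
```

```text
[0.54686757 0.10429287 0.25258534]
((544.4774780273438, 105.28118896484375), (71.55084991455078, 73.03425598144531), 47.23915100097656)
hole [0.54605099 0.10211418 0.06      ] top [0.54575697 0.10036456 0.14      ] mid [0.5456619  0.09933948 0.1       ]
166 [320, 319, 318, 317, 318, 327, 342, 338, 326, 300, 253, 206, 206, 205, 200, 218, 258, 280, 289, 299, 289, 286, 280, 282, 286, 295]
168 [319, 321, 322, 332, 342, 349, 321, 243, 163, 108, 84, 110, 125, 133, 120, 105, 112, 128, 197, 255, 282, 292, 293, 301, 300, 306]
170 [330, 336, 347, 353, 360, 326, 270, 199, 111, 94, 115, 120, 132, 142, 132, 126, 113, 108, 135, 183, 284, 314, 300, 324, 339, 324]
172 [351, 355, 356, 360, 351, 312, 248, 178, 112, 144, 165, 183, 180, 179, 188, 173, 140, 123, 134, 178, 272, 334, 338, 332, 328, 331]
174 [353, 354, 353, 350, 346, 307, 260, 198, 163, 160, 168, 175, 179, 183, 180, 172, 159, 145, 198, 264, 308, 328, 329, 325, 327, 326]
176 [352, 343, 339, 333, 334, 330, 304, 256, 208, 152, 169, 177, 179, 181, 182, 171, 150, 229, 287, 311, 324, 329, 326, 325, 322, 315]
178 [337, 333, 327, 326, 323, 327, 297
[... 1015 characters left out ...]
 327, 327, 325, 327, 323]
194 [323, 318, 317, 321, 323, 264, 191, 220, 248, 250, 248, 250, 249, 247, 250, 240, 253, 304, 328, 327, 331, 321, 326, 319, 324, 323]
196 [317, 314, 314, 318, 324, 274, 209, 213, 222, 227, 239, 242, 240, 251, 287, 310, 323, 333, 328, 325, 326, 321, 323, 322, 319, 319]
198 [316, 315, 318, 333, 314, 248, 205, 210, 215, 216, 215, 221, 199, 294, 340, 334, 326, 326, 329, 325, 325, 324, 320, 320, 326, 333]
200 [325, 329, 333, 340, 274, 203, 214, 219, 216, 218, 222, 216, 204, 287, 329, 325, 325, 323, 321, 319, 317, 324, 336, 334, 346, 372]
202 [325, 326, 327, 336, 269, 200, 217, 215, 219, 220, 216, 206, 292, 339, 326, 321, 316, 316, 323, 330, 336, 347, 371, 385, 385, 466]
```

The wrist picture shows the brown stand with its top centred at about (321,173) and the stylus's end at (320,191), which puts the stylus axis at (0.546, 0.104), upright. The pink decoy is at (205,146).

Request:
play_rows([
  [[-0.0005,-0.001,0.03,0,0,0,0.06],[0,0,0.03,0,0,0,0.06],[0,0,0.03,0,0,0,0.06],[0,0,0.03,0,0,0,0.06],[0,0,0.03,0,0,0,0.06],[0,0,0.0215,0,0,0,0.06],[0,0,0,0,0,0,0.06],[0,0,0,0,0,0,0.03],[0,0,0,0,0,0,0.015],[0,0,0,0,0,0,0.005],[0,0,0,0,0,0,0.005],[0,0,0,0,0,0,0.005]],
], force=30)

```text
time_s: 6.65
tool_pos: [0.546, 0.1054, 0.0817]
tool_rot: [179.9, 0.0, 100.3]
force: [-0.1, -0.1, 0.3]
grip_width: 0.0278
grasp_force: 0.0
```

Request:
play_rows([
  [[0,0,0,0,0,0,0.005],[0,0,0,0,0,0,0.005],[0,0,0,0,0,0,0.005]],
])

```text
time_s: 6.95
tool_pos: [0.5456, 0.1054, 0.0811]
tool_rot: [180.0, 0.0, 100.3]
force: [-0.2, -0.3, 0.4]
grip_width: 0.0093
grasp_force: 30.0
```

Request:
play_rows([
  [[0,0,-0.01,0,0,0,0.005],[0,0,-0.03,0,0,0,0.005],[0,0,-0.04,0,0,0,0.005],[0,0,-0.04,0,0,0,0.005],[0,0,-0.03,0,0,0,0.005],[0,0,0,0,0,0,0.005]],
])

```text
time_s: 7.55
tool_pos: [0.5482, 0.1065, 0.2366]
tool_rot: [179.5, 0.1, 100.3]
force: [0.5, 0.0, -0.4]
grip_width: 0.0092
grasp_force: 30.0
```

Request:
play_rows([
  [[-0.031,-0.005,0,0,0,0,0.005],[-0.031,-0.005,0,0,0,0,0.005],[-0.031,-0.005,0,0,0,0,0.005],[-0.031,-0.005,0,0,0,0,0.005],[-0.031,-0.005,0,0,0,0,0.005],[-0.031,-0.005,0,0,0,0,0.005],[-0.031,-0.005,0,0,0,0,0.005],[-0.031,-0.005,0,0,0,0,0.005],[-0.031,-0.005,0,0,0,0,0.005],[-0.031,-0.005,0,0,0,0,0.005],[-0.031,-0.004,0,0,0,0,0.005],[-0.031,-0.004,0,0,0,0,0.005]],
])

```text
time_s: 8.75
tool_pos: [0.5542, -0.2721, 0.2305]
tool_rot: [-179.9, -0.0, 100.3]
force: [0.8, 0.3, 0.7]
grip_width: 0.0091
grasp_force: 30.0
```

Request:
play_rows([
  [[0,0,0.03,0,0,0,0.005],[0,0,0.03,0,0,0,0.005],[0,0,0.03,0,0,0,0.005],[0,0,0.02,0,0,0,0.005],[0,0,0,0,0,0,0.005],[0,0,0,0,0,0,0.005]],
])

```text
time_s: 9.35
tool_pos: [0.5546, -0.2709, 0.1211]
tool_rot: [-180.0, -0.0, 100.3]
force: [-0.3, -0.1, -0.3]
grip_width: 0.0093
grasp_force: 30.0
```

Run:
```python
from h import *
o=[get_obs() for _ in range(2)]; print([x['tool_pos'] for x in o],o[0]['tool_rot'],o[0]['force'],o[0]['grip_width'])
w=read_camera('wrist'); t=get_obs()['tool_pos']; print(t)
s=read_camera('side'); c=read_camera('scene')
print('mouth px',[proj(k,[.5545,-.2712,.03]).round(1).tolist() for k in(w,s,c)],'tip',[proj(k,[t[0],t[1],t[2]-.071]).round(1).tolist() for k in (w,s,c)])
crop=w['frame'][100:300,210:430]; cr2=s['frame'][110:230,280:420]; cr3=c['frame'][130:230,200:320]
L=[cv2.resize(a,None,fx=k,fy=k,interpolation=cv2.INTER_CUBIC) for a,k in((crop,1.8),(cr2,2.8),(cr3,3))]
im=np.zeros((660,800,3),np.uint8)[:600]
im[:360,:396]=L[0][:360,:396]; im[:336,400:792]=L[1][:336,:392]; im[340:600,400:760]=L[2][:260,:360]
cv2.imwrite('pics/m3.png',im[:,:,::-1])
```

```text
[array([ 0.55464856, -0.27085262,  0.12111245]), array([ 0.55464856, -0.27085262,  0.12111245])] [-1.79976489e+02 -3.32588540e-02  1.00266403e+02] [-0.26926269 -0.11094312 -0.27360298] 0.009277074943805396
[ 0.55536087 -0.27110848  0.1221191 ]
mouth px [[[321.8, 198.5]], [[345.7, 167.1]], [[246.6, 174.9]]] tip [[[322.8, 206.6]], [[345.8, 161.7]], [[245.5, 170.9]]]
```

View pics/m3.png

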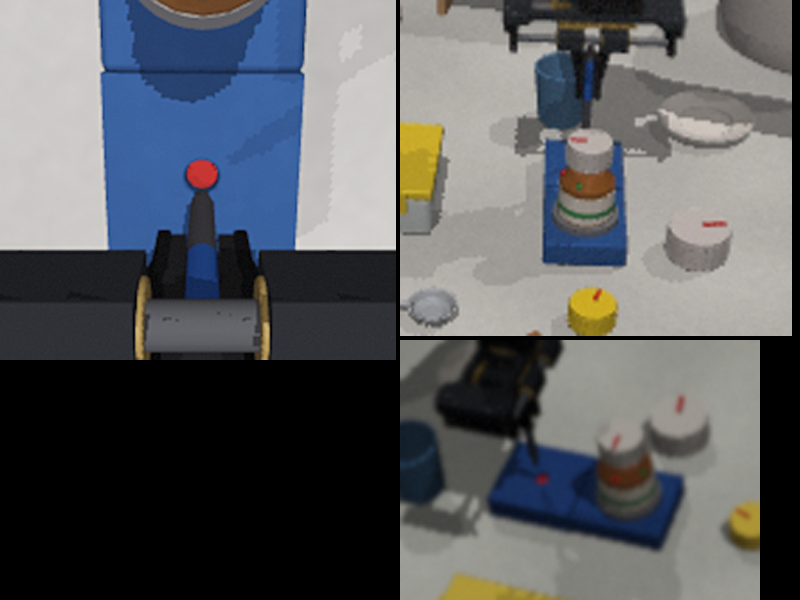

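The wrist crop (left) shows the stylus tip at full-frame (322,207) just above the red button at (322,197), as projected, so the tip is aligned to about 1 mm. In the side and scene crops it is upright over the button.

Request:
play_rows([
  [[0,0,0.01,0,0,0,0.005],[0,0,0.01,0,0,0,0.005],[0,0,0.005,0,0,0,0.005],[0,0,0.003,0,0,0,0.005],[0,0,0.001,0,0,0,0.005],[0,0,0,0,0,0,0.005]],
])

```text
time_s: 10.1
tool_pos: [0.5543, -0.2709, 0.0921]
tool_rot: [-179.9, -0.0, 100.3]
force: [-3.4, 0.3, 2.0]
grip_width: 0.0089
grasp_force: 30.0
```

Request:
play_rows([
  [[0,0,0.001,0,0,0,0.005],[0,0,0,0,0,0,0.005],[0,0,0,0,0,0,0.005]],
])

```text
time_s: 10.4
tool_pos: [0.5546, -0.271, 0.0912]
tool_rot: [-180.0, 0.0, 100.3]
force: [-2.9, 1.0, 3.4]
grip_width: 0.0093
grasp_force: 30.0
```

Request:
play_rows([
  [[0,0,0.001,0,0,0,0.005],[0,0,0.001,0,0,0,0.005],[0,0,0,0,0,0,0.005]],
])

```text
time_s: 10.7
tool_pos: [0.555, -0.2712, 0.0907]
tool_rot: [180.0, 0.1, 100.3]
force: [-4.1, 1.4, 11.5]
grip_width: 0.0096
grasp_force: 30.0
```

Request:
play_rows([
  [[0,0,0.0005,0,0,0,0.005],[0,0,0,0,0,0,0.005],[0,0,-0.01,0,0,0,0.005],[0,0,-0.01,0,0,0,0.005],[0,0,-0.03,0,0,0,0.005],[0,0,-0.03,0,0,0,0.005],[0,0,-0.03,0,0,0,0.005],[0,0,-0.03,0,0,0,0.005],[0,0,0,0,0,0,0.005]],
])

```text
time_s: 11.6
tool_pos: [0.5578, -0.2718, 0.234]
tool_rot: [179.5, 0.3, 100.3]
force: [0.4, 0.1, -0.4]
grip_width: 0.0091
grasp_force: 30.0
```

Request:
play_rows([
  [[0.031,0.005,0,0,0,0,0.005],[0.031,0.005,0,0,0,0,0.005],[0.031,0.005,0,0,0,0,0.005],[0.031,0.005,0,0,0,0,0.005],[0.031,0.005,0,0,0,0,0.005],[0.031,0.005,0,0,0,0,0.005],[0.031,0.005,0,0,0,0,0.005],[0.031,0.005,0,0,0,0,0.005],[0.031,0.005,0,0,0,0,0.005],[0.031,0.005,0,0,0,0,0.005],[0.031,0.004,0,0,0,0,0.005],[0.031,0.004,0,0,0,0,0.005]],
])

```text
time_s: 12.8
tool_pos: [0.5455, 0.1067, 0.228]
tool_rot: [180.0, -0.0, 100.3]
force: [0.4, -0.5, 0.1]
grip_width: 0.0096
grasp_force: 30.0
```

Request:
play_rows([
  [[0,0,0.03,0,0,0,0.005],[0,0,0.03,0,0,0,0.005],[0,0,0.02,0,0,0,0.005],[0,0,0,0,0,0,0.005],[0,0,0,0,0,0,0.005],[0,0,0,0,0,0,0.005]],
])

```text
time_s: 13.4
tool_pos: [0.5466, 0.1057, 0.1499]
tool_rot: [179.9, 0.0, 100.3]
force: [-0.3, 0.1, 0.0]
grip_width: 0.0094
grasp_force: 30.0
```

Run:
```python
from h import *
w=read_camera('wrist'); t=get_obs(); print(t['tool_pos'],t['tool_rot'],t['force']); p=t['tool_pos']
s=read_camera('side'); c=read_camera('scene')
print('hole px',[proj(k,[.5457,.1045,.06]).round(1).tolist() for k in(w,s,c)],'tip',[proj(k,[p[0],p[1],p[2]-.071]).round(1).tolist() for k in (w,s,c)])
for k,n in((w,'wrist'),(s,'side')):
    for x in sil(n,'stylus'): print(n,x['p'],x['extent'])
crop=w['frame'][110:270,235:415]; cr2=s['frame'][180:290,280:400]; cr3=c['frame'][150:240,300:420]
L=[cv2.resize(a,None,fx=k,fy=k,interpolation=cv2.INTER_CUBIC) for a,k in((crop,2.2),(cr2,3.2),(cr3,3))]
im=np.zeros((600,800,3),np.uint8)
im[:352,:396]=L[0]; im[:352,400:784]=L[1]; im[352:600,400:760]=L[2][:248]
cv2.imwrite('pics/m4.png',im[:,:,::-1])
```

```text
[0.54660526 0.10565014 0.14995456] [1.79852722e+02 8.55275093e-03 1.00251638e+02] [-0.1655464  -0.49313404  1.59701362]
hole px [[[320.4, 199.7]], [[325.7, 240.1]], [[353.1, 206.6]]] tip [[[321.8, 205.7]], [[325.4, 234.9]], [[353.8, 203.3]]]
wrist 0.86 [309.8, 205.5, 335.5, 325.8]
side 0.69 [320.8, 195.6, 328.8, 234.8]
```

View pics/m4.png

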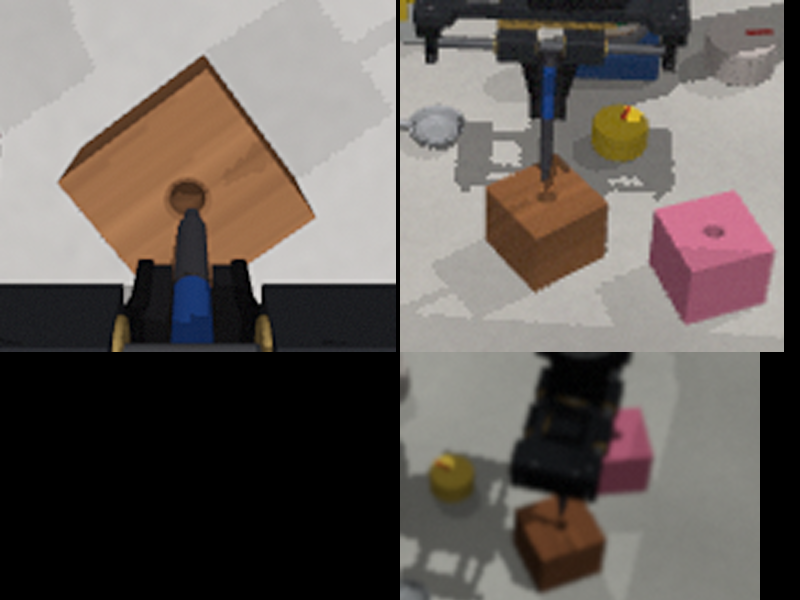

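The wrist crop shows the hole at full-frame (320,200) and the tip at (322,206), an offset of about 1.5 mm each way. I'll correct it during the descent.

Request:
play_rows([
  [[-0.0015,-0.0013,0,0,0,0,0.005],[0,0,0.01,0,0,0,0.005],[0,0,0.01,0,0,0,0.005],[0,0,0.01,0,0,0,0.005],[0,0,0.01,0,0,0,0.005],[0,0,0,0,0,0,0.005]],
])

```text
time_s: 14.25
tool_pos: [0.5438, 0.1039, 0.1066]
tool_rot: [-179.9, -0.1, 100.3]
force: [-0.2, 0.4, -0.4]
grip_width: 0.0096
grasp_force: 30.0
```

Request:
play_rows([
  [[0,0,0.01,0,0,0,0.005],[0,0,0.01,0,0,0,0.005],[0,0,0.006,0,0,0,0.005],[0,0,0.002,0,0,0,0.005],[0,0,0,0,0,0,0.005]],
])

```text
time_s: 14.75
tool_pos: [0.5444, 0.1037, 0.0809]
tool_rot: [-180.0, 0.0, 100.3]
force: [-1.3, 0.2, 6.3]
grip_width: 0.0095
grasp_force: 30.0
```

Request:
play_rows([
  [[0,0,-0.001,0,0,0,0.005],[0,0,0,0,0,0,0.014],[0,0,0,0,0,0,0.02],[0,0,0,0,0,0,0.06],[0,0,0,0,0,0,0.06],[0,0,0,0,0,0,0.06],[0,0,0,0,0,0,0.06],[0,0,0,0,0,0,0.06]],
])

```text
time_s: 15.55
tool_pos: [0.5445, 0.1037, 0.0815]
tool_rot: [-180.0, 0.0, 100.3]
force: [0.0, -0.7, -0.2]
grip_width: 0.052
grasp_force: 0.0
```

Request:
play_rows([
  [[0,0,-0.02,0,0,0,0.06],[0,0,-0.04,0,0,0,0.06],[0,0,-0.04,0,0,0,0.06],[0,0,-0.04,0,0,0,0.087],[0,0,-0.03,0,0,0,0.087],[0,0,0,0,0,0,0.087]],
])

```text
time_s: 16.15
tool_pos: [0.547, 0.1046, 0.2564]
tool_rot: [179.5, 0.1, 100.3]
force: [-0.6, 0.8, 0.2]
grip_width: 0.0767
grasp_force: 0.0
```

Run:
```python
from h import *
o=get_obs(); print(o['tool_pos'],o['tool_rot'],o['grip_width'])
w=read_camera('wrist'); s=read_camera('side')
for k,n in((w,'wrist'),(s,'side')):
    for x in sil(n,'stylus'): print(n,round(x['p'],2),np.round(x['extent']))
print(proj(w,[[.5455,.104,.14],[.5455,.104,.06]]),proj(s,[[.5455,.104,.14],[.5455,.104,.06]]))
```

```text
[0.54703086 0.10460445 0.25644547] [1.79515969e+02 6.27716835e-02 1.00258750e+02] 0.07671397767920246
wrist 0.57 [315. 168. 322. 198.]
wrist 0.28 [249. 303. 314. 340.]
side 0.6 [321. 215. 328. 243.]
[[319.16127938 190.32901941]
 [319.23109393 171.87180961]] [[326.70993689 216.15024622]
 [325.76731401 239.95081939]]
```

Request:
play_rows([
  [[-0.0298,-0.0064,0,0,0,0,0.087],[-0.0298,-0.0064,0,0,0,0,0.087],[-0.0298,-0.0064,0,0,0,0,0.087],[-0.0298,-0.0064,0,0,0,0,0.087],[-0.0298,-0.0064,0,0,0,0,0.087],[-0.0298,-0.0064,0,0,0,0,0.087],[-0.0298,-0.0064,0,0,0,0,0.087],[-0.0298,-0.0064,0,0,0,0,0.087],[-0.0298,-0.0064,0,0,0,0,0.087],[0,0,0,0,0,0,0.087]],
])

```text
time_s: 17.35
tool_pos: [0.5336, -0.1765, 0.2491]
tool_rot: [-179.8, 0.0, 99.8]
force: [-0.9, -0.6, -0.1]
grip_width: 0.0871
grasp_force: 0.0
```

Request:
play_rows([
  [[0,0,0.005,0,0,0.149,0.087],[0,0,0.005,0,0,0.149,0.087],[0,0,0.005,0,0,0.149,0.087],[0,0,0.005,0,0,0.149,0.087],[0,0,0.005,0,0,0.149,0.087],[0,0,0.005,0,0,0.149,0.087],[0,0,0.005,0,0,0.149,0.087],[0,0,0,0,0,0,0.087],[0,0,0,0,0,0,0.087],[0,0,0,0,0,0,0.087]],
])

```text
time_s: 18.35
tool_pos: [0.5356, -0.1701, 0.2163]
tool_rot: [-180.0, 0.0, 40.7]
force: [-0.0, -1.0, 0.2]
grip_width: 0.0872
grasp_force: 0.0
```

Run:
```python
from h import *
w=read_camera('wrist'); save(w,'w5.png'); o=get_obs(); print(o['tool_pos'],o['tool_rot'],o['qpos'])
print('expected top',proj(w,[.5362,-.170,.129]))
f=w['frame'].astype(int); wh=(f.min(2)>130)&(f.max(2)-f.min(2)<45)
for x in sil('wrist','cap'):
    yy,xx=np.nonzero(wh&x['pixels']); 
    if len(xx)<50: continue
    h=cv2.convexHull(np.c_[xx,yy].astype(np.float32))[:,0]; Q=np.array([onz(w,p,.129)[:2] for p in h],np.float32)
    print(round(x['p'],2),np.round(x['extent']),cv2.minEnclosingCircle(Q*1000))
```

```text
[ 0.53568437 -0.17025897  0.21652855] [-1.79993268e+02 -6.20822116e-04  4.06250088e+01] [ 40.92903467   9.74439545 -28.98463396  95.54366763   4.84481876
  75.96649635 -38.25688085]
expected top [[322.16887015 198.74836996]]
0.94 [294. 163. 353. 223.] ((536.8944091796875, -168.5028533935547), 24.819929122924805)
0.76 [236. 217. 289. 267.] ((471.14898681640625, -157.22560119628906), 25.397756576538086)
```

View pics/w5.png

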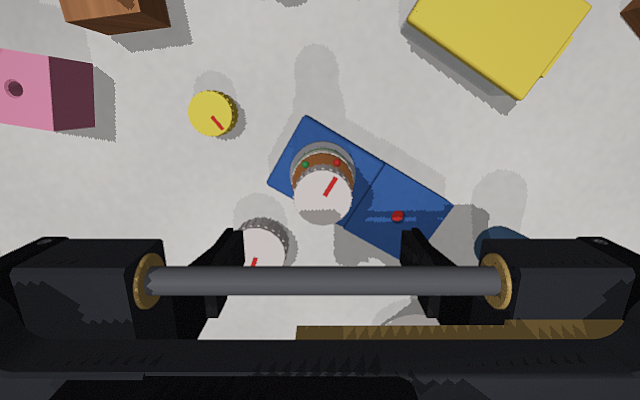

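The wrist picture shows the cap on the bottle with its top centred at about (323,196), midway between the fingers. The red dot is at (336,162) and the green at (305,164). The cap is centred within about 1 mm, so I'll descend.

Request:
play_rows([
  [[0.001,0,0.03,0,0,0,0.087],[0,0,0.03,0,0,0,0.087],[0,0,0.03,0,0,0,0.087],[0,0,0.018,0,0,0,0.087],[0,0,0,0,0,0,0.087],[0,0,0,0,0,0,0.04],[0,0,0,0,0,0,0.04],[0,0,0,0,0,0,0.04],[0,0,0,0,0,0,0.04],[0,0,0,0,0,0,0.04],[0,0,0,0,0,0,0.04]],
], force=45)

```text
time_s: 19.55
tool_pos: [0.5364, -0.1698, 0.1088]
tool_rot: [180.0, -0.0, 40.5]
force: [0.9, -0.8, 3.6]
grip_width: 0.0476
grasp_force: 45.2
```

Request:
play_rows([
  [[0,0,0,0,0,0,0.04],[0,0,0,0,0,0,0.04],[0,0,0,0,0,0,0.04]],
])

```text
time_s: 19.85
tool_pos: [0.5364, -0.1698, 0.1088]
tool_rot: [180.0, 0.0, 40.5]
force: [-1.3, 0.4, 3.0]
grip_width: 0.0476
grasp_force: 45.0
```

Request:
play_rows([
  [[0,0,0.002,0,0,0,0.04],[0,0,0.002,0,0,0,0.04],[0,0,0.002,0,0,0,0.04],[0,0,0.001,0,0,0,0.04],[0,0,0,0,0,0,0.04],[0,0,0,0,0,0,0.04]],
])

```text
time_s: 20.45
tool_pos: [0.5365, -0.1699, 0.1023]
tool_rot: [180.0, 0.0, 40.5]
force: [-3.2, 1.7, 8.1]
grip_width: 0.0472
grasp_force: 45.0
```

Request:
play_rows([
  [[0,0,0,0,0,-0.05,0.04],[0,0,0,0,0,-0.1,0.04],[0,0,0,0,0,-0.1,0.04],[0,0,0,0,0,-0.1,0.04],[0,0,0,0,0,-0.1,0.04],[0,0,0,0,0,0,0.04]],
])

```text
time_s: 21.05
tool_pos: [0.5379, -0.1701, 0.1029]
tool_rot: [179.8, -0.0, 66.4]
force: [-0.0, 0.5, 8.3]
grip_width: 0.0472
grasp_force: 45.0
```

Request:
play_rows([
  [[0,0,0,0,0,-0.1,0.04],[0,0,0,0,0,-0.1,0.04],[0,0,0,0,0,-0.1,0.04],[0,0,0,0,0,-0.1,0.04],[0,0,0,0,0,-0.1,0.04],[0,0,0,0,0,-0.1,0.04],[0,0,0,0,0,-0.1,0.04],[0,0,0,0,0,-0.1,0.04],[0,0,0,0,0,-0.06,0.04],[0,0,0,0,0,0,0.04],[0,0,0,0,0,0,0.04]],
])

```text
time_s: 22.15
tool_pos: [0.5382, -0.1701, 0.103]
tool_rot: [179.8, 0.1, 115.6]
force: [0.5, 0.0, 7.8]
grip_width: 0.0473
grasp_force: 45.0
```

Run:
```python
from h import *
o=get_obs(); print(o['tool_pos'],o['tool_rot'],o['force'],o['wrist_torque'],o['qpos'])
w=read_camera('wrist'); s=read_camera('side'); c=read_camera('scene')
L=[cv2.resize(a,None,fx=k,fy=k,interpolation=cv2.INTER_CUBIC) for a,k in((w['frame'][100:340,180:460],1.4),(s['frame'][120:220,290:410],3.2),(c['frame'][120:210,210:330],3))]
im=np.zeros((600,800,3),np.uint8); im[:336,:392]=L[0]; im[:320,400:784]=L[1]; im[325:595,400:760]=L[2]
cv2.imwrite('pics/m6.png',im[:,:,::-1])
```

```text
[ 0.53818759 -0.17008464  0.10296434] [1.79828950e+02 1.45349297e-01 1.15567995e+02] [0.49357178 0.04354806 7.80340629] [ 0.09679477 -0.08773966  0.03627611] [ 48.65189384  17.07052583 -39.017022   102.8376767   11.88158941
  64.00738732  31.23342919]
```

View pics/m6.png

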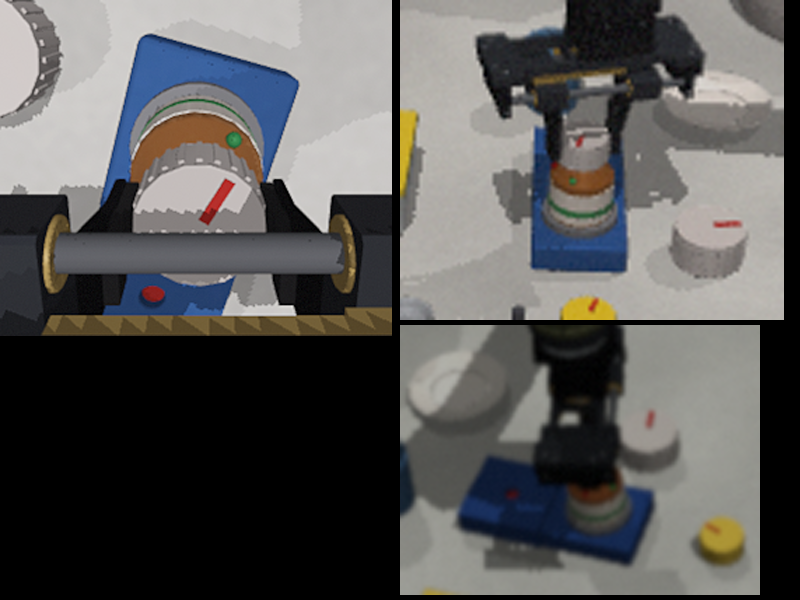

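The red bar on the cap has turned with the gripper by about 75° and now points at the green dot, crop (234,139). The cap is held level and pressed 6 mm down, so I'll lift it.

Request:
play_rows([
  [[0,0,-0.003,0,0,0,0.04],[0,0,-0.004,0,0,0,0.04],[0,0,-0.006,0,0,0,0.04],[0,0,-0.01,0,0,0,0.04],[0,0,-0.015,0,0,0,0.04],[0,0,-0.02,0,0,0,0.04],[0,0,-0.02,0,0,0,0.04],[0,0,-0.015,0,0,0,0.04],[0,0,-0.005,0,0,0,0.04],[0,0,0,0,0,0,0.04],[0,0,0,0,0,0,0.04],[0,0,0,0,0,0,0.04]],
])

```text
time_s: 23.5
tool_pos: [0.5357, -0.1697, 0.1985]
tool_rot: [-179.9, -0.1, 115.6]
force: [-0.3, 0.3, 0.5]
grip_width: 0.0472
grasp_force: 45.0
```

Run:
```python
from h import *
s=read_camera('side'); c=read_camera('scene'); w=read_camera('wrist'); o=get_obs(); p=o['tool_pos']; print(p,o['tool_rot'],o['force'],o['grip_width'],o['grasp_force'])
for n,k in(('side',s),('scene',c)):
    for z in (.115,.195,.221): print(n,z,proj(k,[.5362,-.170,z]).round(1))
    for t in('cap','stylus'):
        for x in sil(n,t): print(n,t,round(x['p'],2),np.round(x['c']),np.round(x['extent']))
L=[cv2.resize(a,None,fx=k,fy=k,interpolation=cv2.INTER_CUBIC) for a,k in((s['frame'][90:290,280:410],3),(c['frame'][100:250,200:400],2),(w['frame'][60:340,180:460],1))]
im=np.zeros((600,800,3),np.uint8); im[:600,:390]=L[0]; im[:300,400:800]=L[1]; im[310:590,400:680]=L[2]
cv2.imwrite('pics/m7.png',im[:,:,::-1])
```

```text
[ 0.53601656 -0.16978714  0.19881487] [-1.79953798e+02 -5.38605903e-02  1.15557388e+02] [ 1.16212496 -0.43248932  0.49536947] 0.047060912649698285 44.9997646920383
side 0.115 [[347.9 163.2]]
side 0.195 [[349.6 139.7]]
side 0.221 [[350.2 131.6]]
side cap 0.88 [386. 195.] [372. 184. 399. 206.]
side cap 0.53 [348. 221.] [341. 214. 355. 230.]
side cap 0.49 [350. 137.] [338. 131. 359. 145.]
side stylus 0.65 [326. 230.] [320. 215. 331. 242.]
scene 0.115 [[273.3 163.5]]
scene 0.195 [[270.6 145.2]]
scene 0.221 [[269.6 138.8]]
scene cap 0.63 [317. 192.] [310. 185. 328. 201.]
scene cap 0.61 [293. 159.] [285. 148. 302. 170.]
scene stylus 0.57 [354. 198.] [352. 190. 360. 207.]
scene stylus 0.45 [233. 230.] [203. 210. 262. 254.]
```

View pics/m7.png

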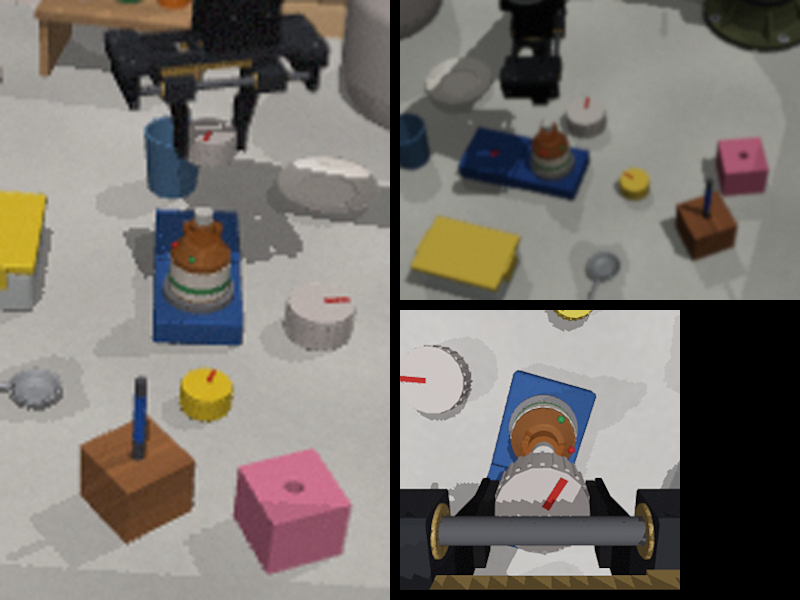

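The cap is off and held level above the open bottle, side crop (210,145). The stylus stands upright in the brown stand and the bystanders are where they were. I'll raise 2 mm, settle and hand in.

Request:
play_rows([
  [[0,0,-0.002,0,0,0,0.04],[0,0,0,0,0,0,0.04],[0,0,0,0,0,0,0.04],[0,0,0,0,0,0,0.04],[0,0,0,0,0,0,0.04],[0,0,0,0,0,0,0.04]],
])

```text
time_s: 24.45
tool_pos: [0.5364, -0.1698, 0.2015]
tool_rot: [-180.0, 0.0, 115.6]
force: [0.1, 0.4, 0.2]
grip_width: 0.0475
grasp_force: 45.0
```

```bash
python3 -c "
from h import *
o=get_obs(); print(o['tool_pos'],o['grip_width'],o['grasp_force']); print(sign_off())"
```

```text
[ 0.53636317 -0.16984738  0.20149593] 0.04748529499673778 44.99989327043295
the job is handed in; nothing more can be done
None
```

The job is handed in after about 24.5 s of robot time: button pressed to its stop (11.5 N measured), stylus back upright in its stand, and the cap off and held level about 8 cm above the neck; no verdict was returned.

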